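# Check the charge of two battery packs

### The job

Check how much charge is left in two of the tool battery packs: with the fingertips, gently press the round charge button on top of the tallest pack all the way down and hold it there for a good second, then let it come up and do the same on the lowest pack. The middle-sized pack has already been checked, so do not touch it; leave the rectangular latch bars, the hammer, the file and the jar alone, do not lift or shift the packs, and finish with your hand clear of everything.

Things in the scene. Friction and masses are not known exactly. Their poses are not given: they have to be found in the camera images.
- large: The tallest and longest of three loose black tool battery packs standing on the bench, casing 130 x 76 x 90 mm (x, y, z). Origin: centre of its underside; z up. On its flat top, along its own x: a round grey charge button near the -x end (41 mm from the centre), four tiny white lamps, two low contact rails 5 mm high, and a grey rectangular latch bar at the +x end. To be pressed first.
- large_button (a point): Centre of the top face of the large pack's round charge button (24 mm across), which stands 10 mm proud of the casing's top when up, so 100 mm above the bench; moves down with the button. Axes as the pack's.
- large_gauge (a joint): Travel of that charge button in m: 0 up, 0.005 fully pressed (straight down). A spring: it begins to move at about 1.5 N, is fully down at 4 N, then stops hard; it comes back up when let go.
- large_latch (a joint): Travel in m of the large pack's release latch, the rectangular bar (14 x 44 mm, 4 mm proud of the casing, centre 53 mm from the pack's centre on the +x side): 0 up, 0.003 down. Not to be pressed.
- middle: The middle-sized of three loose black tool battery packs standing on the bench, casing 118 x 72 x 64 mm (x, y, z). Origin: centre of its underside; z up. On its flat top, along its own x: a round grey charge button near the -x end (35 mm from the centre), four tiny white lamps, two low contact rails 5 mm high, and a grey rectangular latch bar at the +x end. To be left untouched.
- middle_button (a point): Centre of the top face of the middle pack's round charge button (24 mm across), which stands 10 mm proud of the casing's top when up, so 74 mm above the bench; moves down with the button. Axes as the pack's.
- middle_gauge (a joint): Travel of that charge button in m: 0 up, 0.005 fully pressed (straight down). A spring: it begins to move at about 1.5 N, is fully down at 4 N, then stops hard; it comes back up when let go.
- middle_latch (a joint): Travel in m of the middle pack's release latch, the rectangular bar (14 x 44 mm, 4 mm proud of the casing, centre 47 mm from the pack's centre on the +x side): 0 up, 0.003 down. Not to be pressed.
- slim: The lowest and shortest of three loose black tool battery packs standing on the bench, casing 104 x 68 x 42 mm (x, y, z). Origin: centre of its underside; z up. On its flat top, along its own x: a round grey charge button near the -x end (28 mm from the centre), four tiny white lamps, two low contact rails 5 mm high, and a grey rectangular latch bar at the +x end. To be pressed second.
- slim_button (a point): Centre of the top face of the slim pack's round charge button (24 mm across), which stands 10 mm proud of the casing's top when up, so 52 mm above the bench; moves down with the button. Axes as the pack's.
- slim_gauge (a joint): Travel of that charge button in m: 0 up, 0.005 fully pressed (straight down). A spring: it begins to move at about 1.5 N, is fully down at 4 N, then stops hard; it comes back up when let go.
- slim_latch (a joint): Travel in m of the slim pack's release latch, the rectangular bar (14 x 44 mm, 4 mm proud of the casing, centre 40 mm from the pack's centre on the +x side): 0 up, 0.003 down. Not to be pressed.
- hammer: Hammer lying on the bench beyond the packs, about 260 mm long; origin below its middle, x along it towards the head. Leave alone.
- file: Flat steel file with a round wooden handle, 215 mm long, lying on the bench; origin below its middle, x towards the blade. Leave alone.
- jar: Small closed glass jar with a steel cap, 48 mm across, 55 mm tall; origin at the centre of its underside. Leave alone.
There are look-alikes about, which are no part of the job. What is shaped like the large but pink is not meant.

How it is judged:
On the way, in this order (a step that is already met when the one before it is completed fails the run):
1. the tallest pack's charge button is held down (at least 4 of its 5 mm) by the fingers for 0.7 s (value of joint large_gauge above 0.004 m and contact force between the fingers and large above 0.5 N), for 0.7 s.
2. the tallest pack's charge button has come up again, while the lowest pack's is not yet down (value of joint large_gauge below 0.001 m and value of joint slim_gauge below 0.0015 m), for 0.1 s.
3. the lowest pack's charge button is held down (at least 4 of its 5 mm) by the fingers for 0.7 s (value of joint slim_gauge above 0.004 m and contact force between the fingers and slim above 0.5 N), for 0.7 s.
At the end, for the whole second after the job is handed in: All charge buttons are up again (within 1 mm), all three packs stand upright and at rest within 12 mm of where they started, and the hammer, file and jar are within 15 mm of where they started (value of joint each of large_gauge, middle_gauge, slim_gauge below 0.001 m and distance of each of large, middle, slim from where it was at the start of the episode below 0.012 m and angle between each of large, middle, slim's own z axis and vertical below 0.05 rad and linear speed of each of large, middle, slim below 0.02 m/s and not (distance of hammer from where it was at the start of the episode above 0.015 m) and not (distance of file from where it was at the start of the episode above 0.015 m) and not (distance of jar from where it was at the start of the episode above 0.015 m)); the robot touches nothing.
It fails at once if the middle-sized pack is touched (contact force between any of the fingers, the arm and middle above 0.3 N).
It fails at once if a latch bar is pressed more than 1.5 mm (value of joint any of large_latch, middle_latch, slim_latch above 0.0015 m).
It fails at once if a pack is pressed with more than 25 N (contact force between any of the fingers, the arm and large above 25 N or contact force between any of the fingers, the arm and slim above 25 N).
It fails at once if a pack is lifted more than 8 mm, shifted more than 12 mm or tipped more than 7 degrees (height (world z) of any of large, middle, slim above 0.008 m or distance of any of large, middle, slim from where it was at the start of the episode above 0.012 m or angle between any of large, middle, slim's own z axis and vertical above 0.12 rad).
It fails at once if the hammer, file or jar is moved more than 15 mm (distance of any of hammer, file, jar from where it was at the start of the episode above 0.015 m).
It also fails if it takes over 45 s, if anything falls off the work surface, if the arm or the gripper's body presses on something with over 40 N, if the wrist force passes 120 N, or if a joint passes its speed limit or range.

### The arm

A 6-joint arm with a two-finger parallel gripper is mounted at the origin on the work surface. World frame = base frame: x ahead of the robot, y to its left, z up, the work surface at z = 0. Lengths are in m, angles in rad, forces in N, time in s.
With the tool pointing down it reaches from about 0.375 to 0.9 m from the base axis. Payload 3.1 kg.
Tool frame: the origin (TCP) lies on the centre line of the jaws, within the pads' length; the fingertips stand 17 mm ahead of it and the grasp point (between the pads) lies 2 mm behind it; y points along the fingers, z is the direction in which the jaws open and shut, and the axes are right-handed (so a half turn about y gives the same grasp; the last joint's range is limited). The gripper opens to 85 mm and grips with 20 to 120 N. Pads are 22 mm wide; open, the fingers measure 114 mm over their backs; the gripper's body (76 mm by 85 mm) begins 54 mm behind the grasp point. The pads swing forward as they close: fully open they stand 13 mm farther back than shut.
Start: joints at [1.073, 0.527, 1.433, -0, 1.181, -0.178], TCP at [0.196, 0.593, 0.223] pointing down, gripper open.
Joint ranges: [-3.08, 3.08], [-0.75, 2.2], [0.22, 2.44], [-1.43, 4.57], [0, 2.65], [-2.85, 2.85]. Speed limits (rad/s): [2.79, 2.79, 3.14, 3.14, 3.14, 3.14].

### API

Orientations are given as a unit quaternion [x, y, z, w].
In Python, from station import manip gives the robot as it stands.
- The arm moves only by the shell command python3 -m handwheel 'ROWS' [FORCE]. ROWS is JSON, one flat list of numbers, 7 for each row, row after row: the shift along the tool's x, y, z in cm, then the turn, a rotation vector about the tool's x, y, z in rad, then the finger opening in cm, from 0 to 8.54. A call has 1 to 10 rows; each row is the pose to reach, as a shift and turn from the pose commanded when the call began, along the tool's axes at that moment; what a row does not reach only later rows make up. A row lasts 1/12 s, in which the tool goes at most 41.7 mm and 7.16 degrees, less where a joint would pass 70% of its speed; a pose out of reach is approached as far as the arm can. A call with a gripper value outside its range is refused whole. The fingers move at their own pace and stop on an object; FORCE is the grip in N (left out, the last holds). Time passes only in rows, so rows that repeat a pose let the fingers close. It gives the time, the measured TCP pose, the force and the opening at its end, in the units of the state.
- manip.sense(): the state, without advancing time (a new reading comes with each control period).
- manip.snapshot(name): name is "scene" or "top"; returns a dict with "frame" (420x560x3 uint8, red, green, blue), "depth" (420x560 float32, m along the optical axis (not along the pixel's ray), 0 where there is no reading), "camera_matrix" (3x3 intrinsics, pixels), "k1" (the pictures are not rectified: a ray, as slopes to the right and down, at radius r is drawn at 1 + k1 r^2 times it, then the intrinsics apply), "rvec" (rotation vector, rad) and "tvec" (3), from world to camera coordinates, as OpenCV has them. Camera axes: x right, y down, z forward; pixel columns grow to the right and rows downward; lengths in m; the calibration is good to about 2 mm. A picture is of the moment at which its call begins.
- manip.sign_off(): hands the job in, once; it reports no verdict.
The state is a dict: "t": time; "q": joint angles; "qd": joint speeds; "tau": joint torques, N m; "tcp_pos": TCP position; "tool_rot": TCP orientation; "force": force on the tool from outside, world axes, zero at the start; "ft_torque": the same for the moment, N m; "finger_gap": opening from 0.0 (shut) to 1.0 (fully open).
Only numpy, scipy, OpenCV 4.12 (cv2) and the standard library are available. Lean on these libraries where they do the work, as an engineer would, in place of code of your own. Each camera call takes 0.05 s, during which the arm holds its last target.

## Working session

There is one attempt and no reset: what is moved stays moved. The work goes in short steps, Python scripts to look and compute and a shell command to move; the robot and the scene stay as the last step left them, time stands still between calls to the robot, and variables do not carry over. Pictures are saved under pics/ and viewed, and the job is handed in when it is done.

```bash
mkdir -p pics
cat > h.py <<'E'
import numpy as np, cv2
from station import manip
def snap(n):
    s=manip.snapshot(n); R=cv2.Rodrigues(np.array(s['rvec'],float))[0]; s['R']=R; s['t']=np.array(s['tvec'],float).ravel(); return s
def slopes(s,uv):
    K=np.array(s['camera_matrix']); uv=np.atleast_2d(uv).astype(float)
    d=np.c_[(uv[:,0]-K[0,2])/K[0,0],(uv[:,1]-K[1,2])/K[1,1]]; p=d.copy()
    for _ in range(30): p=d/(1+s['k1']*(p**2).sum(1,keepdims=True))
    return p
def plane(s,uv,z):
    p=slopes(s,uv); d=np.c_[p,np.ones(len(p))]@s['R']; c=-s['R'].T@s['t']
    return c+d*((z-c[2])/d[:,2])[:,None]
def cloud(s):
    h,w=s['depth'].shape; v,u=np.mgrid[:h,:w]; p=slopes(s,np.c_[u.ravel(),v.ravel()])
    P=np.c_[p,np.ones(len(p))]*s['depth'].reshape(-1,1)
    return ((P-s['t'])@s['R']).reshape(h,w,3)
E
python3 - <<'E'
from h import *
for n in('scene','top'):
    s=snap(n); cv2.imwrite(f'pics/{n}0.png',s['frame'][...,::-1]); print(n,-s['R'].T@s['t'],s['k1'],s['camera_matrix'])
print(manip.sense())
E
```

```text
scene [1.29784744 0.64833321 0.68905339] -0.01576737248827968 [[540.06230859   0.         282.95051431]
 [  0.         540.06230859 212.80662086]
 [  0.           0.           1.        ]]
top [ 0.50530865 -0.00526652  0.89751673] -0.08976150582048575 [[387.75875239   0.         277.82457955]
 [  0.         387.75875239 207.7966291 ]
 [  0.           0.           1.        ]]
{'t': 0.1, 'q': array([ 1.07248975e+00,  5.28398365e-01,  1.43378795e+00,  4.49453676e-05,
        1.18139480e+00, -1.78488465e-01]), 'qd': array([ 0.00064992, -0.0011503 , -0.00222929,  0.00131325,  0.0002526 ,
        0.00081769]), 'tau': array([ 1.21480332e-05, -4.43303490e+01, -1.78586465e+01, -2.17221700e-04,
        3.87766137e-03, -1.96714205e-05]), 'tcp_pos': array([0.19612654, 0.59273059, 0.22181164]), 'tool_rot': array([ 0.69874232, -0.11284466,  0.11235016, -0.69742576]), 'force': array([-0.20420404, -0.15889993, -0.46133942]), 'ft_torque': array([ 0.02262042,  0.00116484, -0.00868203]), 'finger_gap': 0.9987573714069586}
```

View pics/scene0.png

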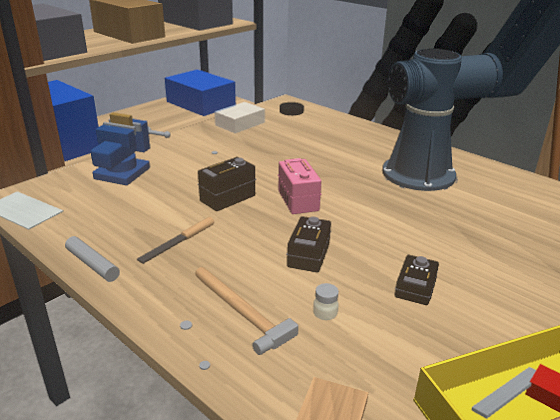

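View pics/top0.png

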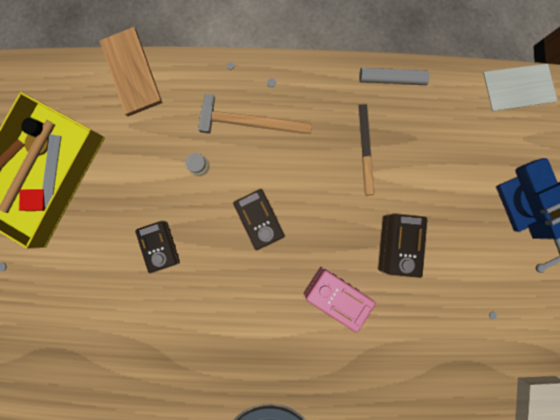

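The top view shows the large pack at about (404,245) with its button at (407,265), the middle pack at (259,219) with its button at (265,234), and the slim pack at (157,247) with its button at (158,259). The pink look-alike is at (341,299). Next I'll measure the buttons.

Run:
```python
from h import *
s=snap('top'); C=cloud(s); f=s['frame']; g=cv2.cvtColor(f,cv2.COLOR_RGB2GRAY)
for n,(u,v),H in(('large',(407,265),.1),('middle',(265,234),.074),('slim',(158,259),.052)):
    P=plane(s,[(u,v)],H)[0]; 
    # button pixels by depth height & grey
    w=C[v-20:v+20,u-20:u+20]; m=abs(w[...,2]-H)<.003
    m&=np.linalg.norm(w[...,:2]-P[:2],axis=2)<.03
    vv,uu=np.nonzero(m); 
    if len(uu):
        (cx,cy),r=cv2.minEnclosingCircle(np.c_[uu,vv].astype(np.float32)); 
        print(n,P,'n',len(uu),'cen',uu.mean()+u-20,vv.mean()+v-20,cx+u-20,cy+v-20,r,'z',np.median(w[m][:,2]),'XY',plane(s,[(uu.mean()+u-20,vv.mean()+v-20)],H)[0])
    # casing top
    Hc=H-.01; w=C[v-60:v+45,u-50:u+50]; m=(abs(w[...,2]-Hc)<.006)
    q=w[m][:,:2].astype(np.float32); q=q[np.linalg.norm(q-P[:2],axis=1)<.13]
    print('  case',cv2.minAreaRect(q),len(q))
    c=f[v-70:v+50,max(0,u-70):u+70]; cv2.imwrite(f'pics/c_{n}.png',cv2.resize(c[...,::-1],None,fx=4,fy=4))
s=snap('scene'); C=cloud(s)
for n,(u,v),H in(('large',(236,161),.1),('slim',(421,261),.052)):
    print(n,C[v-3:v+4,u-3:u+4].reshape(-1,3).mean(0),plane(s,[(u,v)],H)[0])
```

```text
large [ 0.44191878 -0.27646098  0.1       ] n 90 cen 407.8333333333333 265.0888888888889 407.7435894012451 265.06410217285156 5.647255897521973 z 0.09888021774035119 XY [ 0.44176745 -0.27822631  0.1       ]
  case ((0.44191479682922363, -0.26262933015823364), (0.11173825711011887, 0.23237018287181854), 65.71009063720703) 2254
middle [0.49821604 0.01961524 0.074     ] n 88 cen 265.0 233.10227272727272 265.0 233.3571434020996 5.527859210968018 z 0.07295764037681668 XY [0.50011581 0.01967064 0.074     ]
  case ((0.5307085514068604, 0.036091260612010956), (0.11731861531734467, 0.07169192284345627), 27.440027236938477) 1663
slim [0.43645214 0.25294039 0.052     ] n 81 cen 157.320987654321 259.2098765432099 157.5 259.05555534362793 5.2734904289245605 z 0.050827793184840084 XY [0.4359417  0.25443324 0.052     ]
  case ((0.4621467590332031, 0.2648419141769409), (0.1048307716846466, 0.06833722442388535), 20.429824829101562) 1279
large [ 0.46932799 -0.26198947  0.10581465] [ 0.46083474 -0.27129314  0.1       ]
slim [0.4620846  0.26665318 0.06168262] [0.44938303 0.26078444 0.052     ]
```

Run:
```python
import cv2,numpy as np
a=[cv2.imread(f'pics/c_{n}.png')[:480,:560] for n in('large','slim')]
a=[cv2.resize(x,(400,345)) for x in a]
s=cv2.imread('pics/scene0.png')
b=[cv2.resize(s[140:220,190:270],(300,300)),cv2.resize(s[240:310,385:455],(300,300))]
top=np.hstack(a); bot=np.zeros((255,800,3),np.uint8)
cv2.imwrite('pics/z1.png',np.vstack([top]))
cv2.imwrite('pics/z2.png',np.hstack(b))
```

```text
(no output)
```

View pics/z1.png

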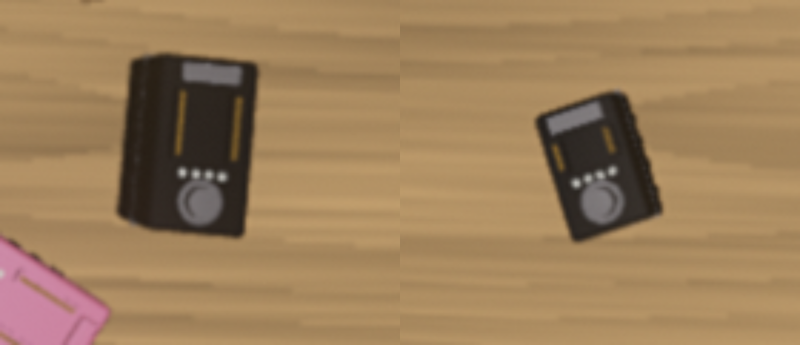

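View pics/z2.png

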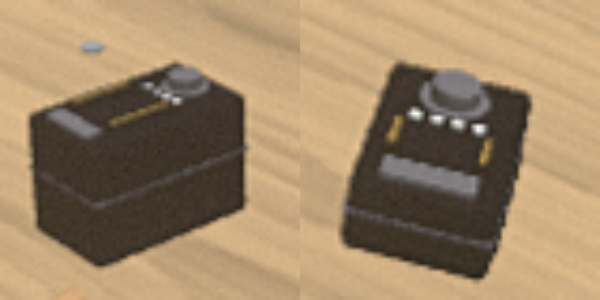

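Run:
```python
from h import *
for n,pts in(('scene',[(150,290),(370,200),(350,370),(450,230),(480,330)]),('top',[(200,300),(330,120),(450,330),(80,300)])):
    s=snap(n); C=cloud(s); print(n,s['rvec'],[C[v-3:v+4,u-3:u+4].reshape(-1,3).mean(0).round(4).tolist() for u,v in pts])
    # project
    for P in([.4418,-.2782,.1],[.5001,.0197,.074],[.4359,.2544,.052]):
        c=s['R']@P+s['t']; d=c[:2]/c[2]; d*=1+s['k1']*(d@d); K=s['camera_matrix']; print('proj',d[0]*K[0][0]+K[0][2],d[1]*K[1][1]+K[1][2])
    if n=='scene':
        hsv=cv2.cvtColor(s['frame'],cv2.COLOR_RGB2HSV)
        for u,v in((240,161),(312,223),(421,260)):
            print(C[v-1:v+2,u-1:u+2].reshape(-1,3).round(4)[[0,4,8]].tolist()); print(cv2.cvtColor(s['frame'],cv2.COLOR_RGB2GRAY)[v-8:v+9,u-12:u+13])
```

```text
scene [ 0.95998135  2.22562431 -1.25148542] [[0.8469, -0.1128, -0.0016], [0.2308, -0.0095, -0.0017], [0.7389, 0.3035, -0.0019], [0.2172, 0.2132, -0.0014], [0.5095, 0.4248, 0.0118]]
proj 239.61352328680783 157.911981865434
proj 313.9028558030479 217.53128019961198
proj 421.6463868133069 256.9292726188835
[[0.4463, -0.2758, 0.0964], [0.4539, -0.264, 0.1001], [0.4473, -0.2674, 0.0939]]
[[183 181 182 184 185 187 188 182 179 182 177 173 177 175 174 177 178 182
  177 177 181 176 176 177 175]
 [186 188 185 184 181 183 185 184 184 186 185 182 183 179 177 174 175 177
  177 180 177 181 180 173 174]
 [188 189 189 187 183 187 187 186 190 192 193 185 184 179 181 178 179 173
  178 173 176 175 176 178 182]
 [181 187 187 190 190 193 196 180 149 147 177 192 190 184 184 185 175 176
  174 178 177 174 175 179 178]
 [173 179 182 192 200 177 127 100  74  86 124 156 168 169 184 189 188 181
  183 181 176 179 175 174 176]
 [194 191 164 130 123  95  60  71  99 110 117 129 134 131 150 174 191 188
  185 184 183 179 174 178 175]
 [142 135  93  61  51  50  72 112 131 132 131 127 123 124 123 140 179 193
  188 190 
[... 4378 characters left out ...]
]
 [ 49  70 171 119  47  61  93 123 122 108  89  80  77  75  80  86  90 121
  134 120  72  55  52  58  52]
 [ 48 144 255 255 149  34  73  94  91 110 122 125 123 116 124 127 129 136
  111  77  55  57  58  59  58]
 [ 57  87 142 175 108  36 148 239 255 147  70  82 130 102  99 101  93  85
   58  49  50  48  57  57  59]
 [ 64  45  47  66  55  48  91 160 181 100  38 169 249 219 119  50  38  40
   39  44  55  51  51  54  54]]
top [ 2.2220111  -2.16140834  0.06743267] [[0.341, 0.1676, -0.0013], [0.7711, -0.124, -0.0019], [0.2832, -0.4178, -0.0011], [0.3286, 0.4539, -0.0011]]
proj 407.82115653011726 265.0728869363167
proj 264.98594027736664 233.1093513388686
proj 157.33518834315072 259.22950770253794
```

```bash
cat >> h.py <<'E'
from scipy.spatial.transform import Rotation as Ro
def to(P):
    st=manip.sense(); R=Ro.from_quat(st['tool_rot']); return np.round(R.inv().apply(np.array(P)-st['tcp_pos'])*100,2)
E
python3 - <<'E'
from h import *
st=manip.sense(); print(Ro.from_quat(st['tool_rot']).as_matrix().round(3)); print(to([.45,.3,.222]))
E
```

```text
[[ 0.949 -0.     0.314]
 [-0.314 -0.001  0.949]
 [-0.    -1.    -0.001]]
[ 33.29   0.05 -19.85]
```

```bash
python3 -m handwheel '[1.5,0,-0.9,0,0,0,4, 5,0,-3,0,0,0,0, 9,0,-5.4,0,0,0,0, 13,0,-7.8,0,0,0,0, 17,0,-10.2,0,0,0,0, 21,0,-12.5,0,0,0,0, 25,0,-15,0,0,0,0, 28.5,0,-17,0,0,0,0, 31.5,0,-18.8,0,0,0,0, 33.3,0,-19.9,0,0,0,0]' 20
python3 - <<'E'
from h import *
print(to([.4425,-.278,.18]),manip.sense()['finger_gap'])
E
```

```text
t: 1.13
tcp_pos: [0.4514, 0.2977, 0.2229]
tool_rot: [-0.698, 0.113, -0.113, 0.698]
force: [-0.2, 0.5, -0.3]
finger_gap: -0.002
[ 17.28   4.29 -54.93] -0.0019668951379426076
```

```bash
python3 -m handwheel '[0.5,0,-1.6,0,0,0,0, 1.5,0,-4.8,0,0,0,0, 2.7,0,-8.5,0,0,0,0, 3.8,0,-12.2,0,0,0,0, 5,0,-16,0,0,0,0, 6.2,0,-19.7,0,0,0,0, 7.3,0,-23.4,0,0,0,0, 8.5,0,-27.1,0,0,0,0, 9.7,0,-30.9,0,0,0,0, 10.8,0,-34.6,0,0,0,0]'
python3 -m handwheel '[1.2,0,-3.8,0,0,0,0, 2.4,0,-7.5,0,0,0,0, 3.5,0,-11.2,0,0,0,0, 4.5,0.8,-14.5,0,0,0,0, 5.5,2,-17.4,0,0,0,0, 6.2,3,-19.5,0,0,0,0, 6.4,4.2,-20.3,0,0,0,0, 6.4,4.2,-20.3,0,0,0,0, 6.4,4.2,-20.3,0,0,0,0]'
python3 - <<'E'
from h import *
print(to([.4425,-.278,.14]),manip.sense()['tcp_pos'],manip.sense()['force'])
for n in('scene','top'):
    s=snap(n); cv2.imwrite(f'pics/{n}1.png',s['frame'][...,::-1])
    u,v=(240,161) if n=='scene' else (407,265)
    cv2.imwrite(f'pics/{n}1z.png',cv2.resize(s['frame'][v-80:v+60,u-80:u+80,::-1],None,fx=4,fy=4))
E
```

```text
t: 1.97
tcp_pos: [0.4436, -0.0648, 0.223]
tool_rot: [0.698, -0.112, 0.113, -0.698]
force: [1.3, 0.1, 0.1]
finger_gap: 0.0
t: 2.72
tcp_pos: [0.4401, -0.2753, 0.1802]
tool_rot: [-0.697, 0.114, -0.112, 0.699]
force: [0.0, 0.4, 1.0]
finger_gap: 0.0
[ 0.32  4.02 -0.18] [ 0.44005892 -0.27530128  0.18016641] [0.0320792  0.41538827 0.98234862]
```

View pics/scene1z.png

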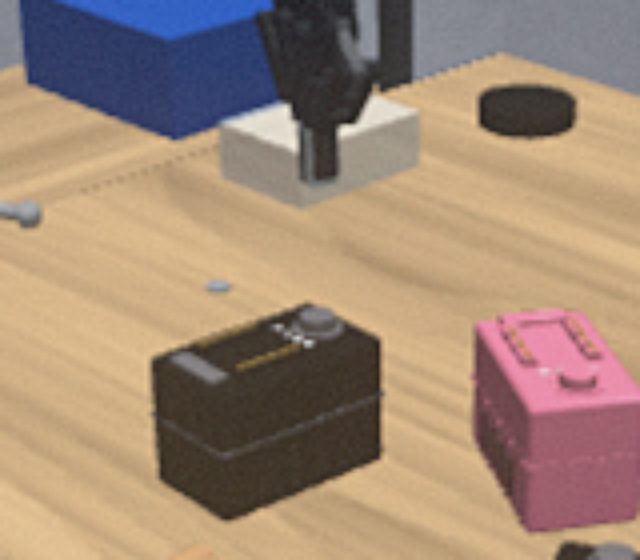

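View pics/top1z.png

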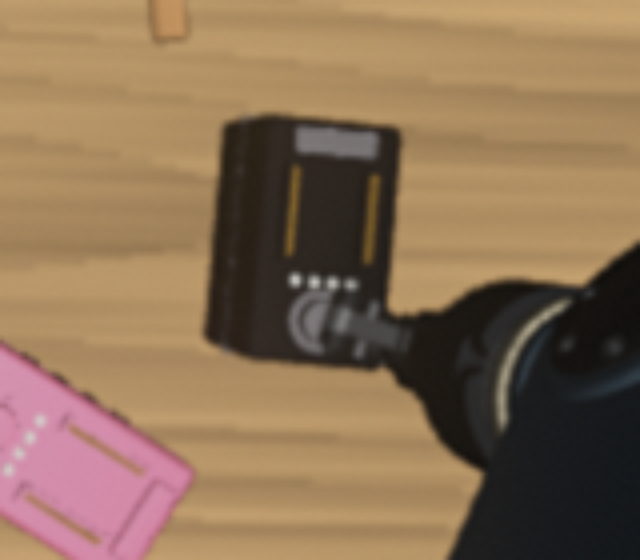

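The fingertips sit about 6 cm above the large button: at (320,180) in the scene zoom, with the button at (318,320). I'll centre and descend.

```bash
python3 -m handwheel '[0.2,0.8,-0.1,0,0,0,0, 0.3,1.8,-0.2,0,0,0,0, 0.3,2.8,-0.2,0,0,0,0, 0.3,3.5,-0.2,0,0,0,0, 0.3,4,-0.2,0,0,0,0, 0.3,4.3,-0.2,0,0,0,0, 0.3,4.3,-0.2,0,0,0,0, 0.3,4.3,-0.2,0,0,0,0]'
python3 - <<'E'
from h import *
print(to([.4425,-.278,.117]),manip.sense()['tcp_pos'],manip.sense()['force'])
for n in('scene',):
    s=snap(n)
    u,v=(240,161) if n=='scene' else (407,265)
    cv2.imwrite(f'pics/{n}2z.png',cv2.resize(s['frame'][v-50:v+30,u-50:u+50,::-1],None,fx=6,fy=6))
E
```

```text
t: 3.48
tcp_pos: [0.4429, -0.2784, 0.1375]
tool_rot: [-0.698, 0.113, -0.112, 0.698]
force: [0.6, 0.1, -0.1]
finger_gap: -0.002
[-0.05  2.05  0.02] [ 0.4428899  -0.27835773  0.1374961 ] [ 0.64792467  0.0831719  -0.12658773]
```

View pics/scene2z.png

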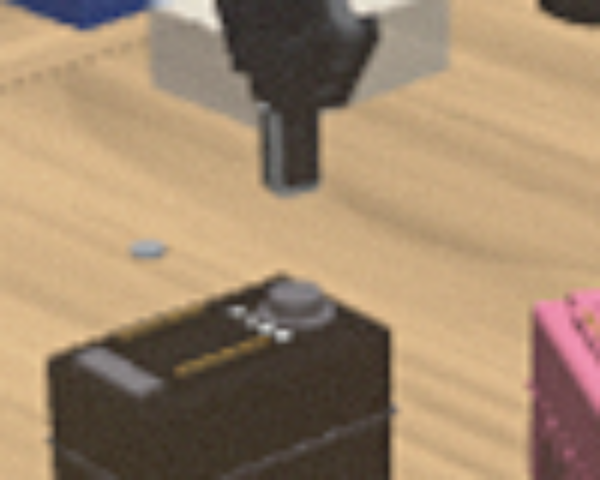

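```bash
cat >> h.py <<'E'
def proj(s,P):
    c=s['R']@np.array(P)+s['t']; d=c[:2]/c[2]; d=d*(1+s['k1']*(d@d)); K=s['camera_matrix']; return (d*np.array([K[0][0],K[1][1]])+np.array([K[0][2],K[1][2]])).round(1)
E
python3 - <<'E'
from h import *
s=snap('scene')
for z in(.1,.11,.12,.13,.14): print(z,proj(s,[.4429,-.2784,z]))
E
```

```text
0.1 [239.2 158. ]
0.11 [239.2 154.4]
0.12 [239.1 150.8]
0.13 [239.  147.2]
0.14 [238.9 143.6]
```

Run:
```python
from h import *
s=snap('top')
for z in(.163,.18,.2): print(z,proj(s,[.4401,-.2753,z]))
for z in(.12,.14): print(z,proj(s,[.4429,-.2784,z]))
u,v=(407,265)
cv2.imwrite(f'pics/top2z.png',cv2.resize(s['frame'][v-40:v+40,u-50:u+50,::-1],None,fx=7,fy=7))
C=cloud(s); print(C[265-6:265+7:2,400:424:2,2].round(3)); s=snap('scene'); C=cloud(s); print(C[134:150:2,232:246:2].round(3)[...,2]); print(C[142,238],C[140,238])
```

```text
0.163 [417.3 268.8]
0.18 [420.6 269.6]
0.2 [424.6 270.7]
0.12 [411.2 265.4]
0.14 [414.7 266.3]
[[0.089 0.09  0.236 0.237 0.238 0.235 0.231 0.234 0.898 0.09  0.088 0.087]
 [0.089 0.235 0.239 0.241 0.241 0.244 0.245 0.232 0.208 0.254 0.257 0.261]
 [0.087 0.235 0.239 0.24  0.241 0.243 0.245 0.248 0.249 0.253 0.256 0.266]
 [0.09  0.238 0.239 0.24  0.238 0.243 0.246 0.248 0.251 0.254 0.257 0.267]
 [0.091 0.236 0.24  0.24  0.233 0.231 0.233 0.202 0.251 0.255 0.258 0.272]
 [0.088 0.09  0.236 0.237 0.233 0.235 0.216 0.201 0.257 0.26  0.266 0.27 ]
 [0.086 0.089 0.089 0.089 0.089 0.091 0.206 0.202 0.251 0.258 0.264 0.273]]
[[-0.001  0.169  0.169  0.172  0.169  0.169 -0.001]
 [-0.001  0.166  0.167  0.165  0.165  0.165 -0.   ]
 [ 0.     0.16   0.162  0.161  0.161  0.158  0.   ]
 [-0.003  0.152  0.156  0.154  0.154  0.151 -0.002]
 [-0.002  0.001  0.148  0.147  0.144 -0.002  0.689]
 [-0.002 -0.002 -0.001  0.001 -0.002 -0.001 -0.001]
 [-0.002  0.    -0.002 -0.002  0.001 -0.006 -0.002]
 [-0.005 -0.002 -0.003 -0.002 -0.001  0.     0.002]]
[ 0.44797541 -0.27602823  0.1465245 ] [ 0.45178179 -0.27170134  0.15438811]
```

View pics/top2z.png

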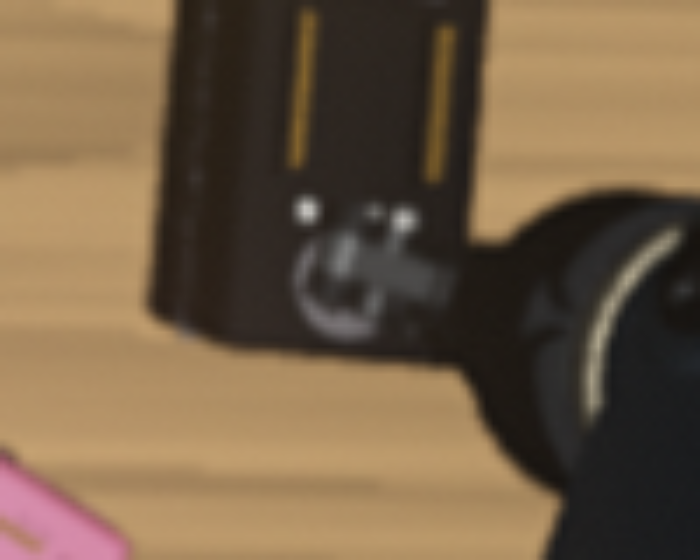

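Geometry says the tips are at 0.12 m, but the scene picture suggests about 0.14 m. I'll settle this by feel, with small steps while watching the force.

```bash
python3 -m handwheel '[0,0.4,0,0,0,0,0, 0,0.8,0,0,0,0,0, 0,1.2,0,0,0,0,0, 0,1.5,0,0,0,0,0, 0,1.5,0,0,0,0,0, 0,1.5,0,0,0,0,0]'
python3 -m handwheel '[0,0.1,0,0,0,0,0, 0,0.2,0,0,0,0,0, 0,0.2,0,0,0,0,0]'
python3 - <<'E'
from h import *
print(to([.4425,-.278,.117]),manip.sense()['force'])
s=snap('scene'); u,v=240,161
cv2.imwrite(f'pics/scene3z.png',cv2.resize(s['frame'][v-50:v+30,u-50:u+50,::-1],None,fx=6,fy=6))
E
```

```text
t: 4.18
tcp_pos: [0.4427, -0.2782, 0.1223]
tool_rot: [-0.698, 0.113, -0.112, 0.698]
force: [-0.5, -0.2, -0.4]
finger_gap: -0.003
t: 4.43
tcp_pos: [0.4429, -0.2784, 0.1206]
tool_rot: [-0.698, 0.113, -0.113, 0.698]
force: [0.6, 0.2, -0.2]
finger_gap: 0.001
[-0.05  0.36  0.02] [ 0.64554915  0.15348529 -0.22879001]
```

View pics/scene3z.png

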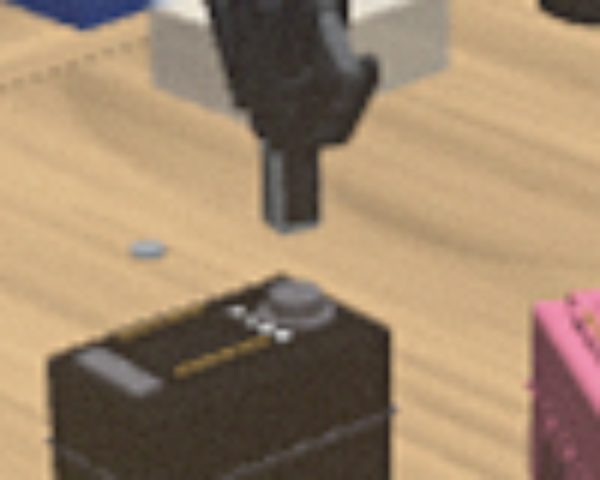

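```bash
for i in 1 2; do :; done
python3 -m handwheel '[0,0.1,0,0,0,0,0, 0,0.2,0,0,0,0,0, 0,0.2,0,0,0,0,0]' | grep -E 'pos|force'
python3 -m handwheel '[0,0.1,0,0,0,0,0, 0,0.2,0,0,0,0,0, 0,0.2,0,0,0,0,0]'| grep -E 'pos|force'
python3 -m handwheel '[0,0.1,0,0,0,0,0, 0,0.2,0,0,0,0,0, 0,0.2,0,0,0,0,0]'| grep -E 'pos|force'
python3 - <<'E'
from h import *
s=snap('scene'); C=cloud(s); print(C[140:160:1,236:242].round(3)[...,2]); print(C[148,236:242].round(3))
s=snap('top'); C=cloud(s); print(C[265,398:420:2].round(3))
E
```

```text
tcp_pos: [0.4428, -0.2783, 0.1186]
force: [0.2, 0.4, -0.7]
tcp_pos: [0.4428, -0.2783, 0.1165]
force: [-0.6, 0.0, -0.7]
tcp_pos: [0.4428, -0.2783, 0.1145]
force: [0.0, 0.7, -0.4]
[[ 0.155  0.153  0.155  0.155  0.153  0.154]
 [ 0.151  0.152  0.154  0.152  0.153  0.151]
 [ 0.147  0.152  0.15   0.15   0.149  0.148]
 [ 0.145  0.146  0.147  0.148  0.146  0.147]
 [ 0.142  0.144  0.145  0.143  0.143  0.145]
 [ 0.14   0.141  0.143  0.142  0.14   0.142]
 [ 0.137  0.139  0.138  0.138  0.138  0.137]
 [ 0.136  0.137  0.138  0.136  0.132  0.133]
 [ 0.131  0.134  0.134  0.133  0.132  0.133]
 [ 0.131  0.132  0.133  0.13   0.132  0.131]
 [ 0.127  0.128  0.126  0.123  0.125  0.123]
 [ 0.126  0.123  0.123  0.123  0.121 -0.001]
 [-0.002 -0.004 -0.001 -0.003  0.001 -0.002]
 [-0.    -0.001 -0.004 -0.003  0.    -0.001]
 [ 0.    -0.002 -0.001  0.001 -0.001 -0.001]
 [-0.002 -0.    -0.001 -0.001 -0.001 -0.002]
 [-0.002  0.     0.002 -0.004 -0.003 -0.001]
 [ 0.09   0.089  0.098  0.099 -0.003 -0.003]
 [ 0.099  0.097  0.097  0.097  0.098  0.098]
 [ 0.1    0.098  0.098  0.098  0.097  0.097]]
[[ 0.453 -0.279  0.131]
 [ 0.456 -0.272  0.134]
 [ 0.455 -0.269  0.134]
 [ 0.451 -0.27   0.133]
 [ 0.448 -0.269  0.132]
 [ 0.448 -0.266  0.133]]
[[ 0.451 -0.221  0.214]
 [ 0.451 -0.224  0.216]
 [ 0.451 -0.228  0.215]
 [ 0.451 -0.234  0.209]
 [ 0.451 -0.236  0.213]
 [ 0.452 -0.236  0.223]
 [ 0.452 -0.238  0.228]
 [ 0.452 -0.242  0.228]
 [ 0.453 -0.243  0.234]
 [ 0.454 -0.243  0.243]
 [ 0.454 -0.244  0.251]]
```

```bash
python3 -m handwheel '[0,0.1,0,0,0,0,0, 0,0.2,0,0,0,0,0, 0,0.3,0,0,0,0,0, 0,0.3,0,0,0,0,0]' | grep -E 'pos|force'
python3 -m handwheel '[0,0.1,0,0,0,0,0, 0,0.2,0,0,0,0,0, 0,0.3,0,0,0,0,0, 0,0.3,0,0,0,0,0]' | grep -E 'pos|force'
python3 - <<'E'
from h import *
print(to([.4425,-.278,.1]))
s=snap('scene'); u,v=240,161
cv2.imwrite(f'pics/scene4z.png',cv2.resize(s['frame'][v-50:v+30,u-50:u+50,::-1],None,fx=6,fy=6))
E
```

```text
tcp_pos: [0.4428, -0.2783, 0.1115]
force: [-0.7, -0.4, -0.8]
tcp_pos: [0.4428, -0.2783, 0.1085]
force: [-0.6, -0.7, -0.4]
[-0.04  0.85  0.02]
```

View pics/scene4z.png

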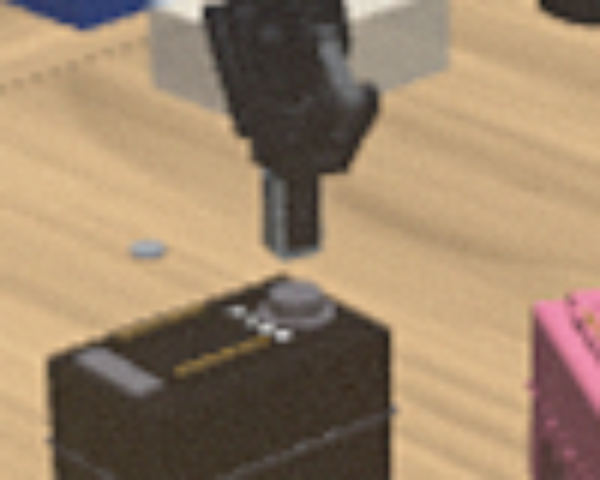

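```bash
python3 -m handwheel '[0,0.1,0,0,0,0,0, 0,0.2,0,0,0,0,0, 0,0.3,0,0,0,0,0, 0,0.3,0,0,0,0,0]' | grep -E 'pos|force'
python3 -m handwheel '[0,0.1,0,0,0,0,0, 0,0.2,0,0,0,0,0, 0,0.3,0,0,0,0,0, 0,0.3,0,0,0,0,0]' | grep -E 'pos|force'
python3 -m handwheel '[0,0.1,0,0,0,0,0, 0,0.2,0,0,0,0,0, 0,0.2,0,0,0,0,0, 0,0.2,0,0,0,0,0]' | grep -E 'pos|force'
python3 - <<'E'
from h import *
print(to([.4425,-.278,.1]))
s=snap('scene'); u,v=240,161
cv2.imwrite(f'pics/scene5z.png',cv2.resize(s['frame'][v-50:v+30,u-50:u+50,::-1],None,fx=6,fy=6))
E
```

```text
tcp_pos: [0.4428, -0.2783, 0.1055]
force: [-0.4, 0.3, -0.4]
tcp_pos: [0.4428, -0.2783, 0.1025]
force: [0.2, -0.7, 0.4]
tcp_pos: [0.4429, -0.2783, 0.1006]
force: [0.5, -1.4, -0.3]
[-0.05  0.06  0.02]
```

View pics/scene5z.png

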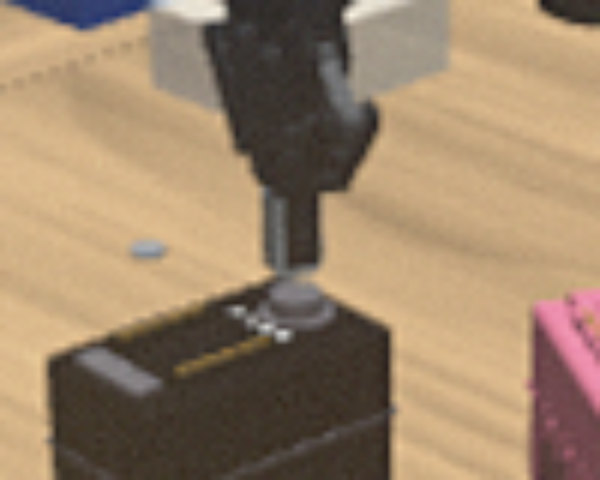

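```bash
for k in 1; do python3 -m handwheel '[0,0.1,0,0,0,0,0, 0,0.2,0,0,0,0,0, 0,0.3,0,0,0,0,0, 0,0.3,0,0,0,0,0]' | grep -E 'pos|force'; done
python3 -m handwheel '[0,0.1,0,0,0,0,0, 0,0.2,0,0,0,0,0, 0,0.2,0,0,0,0,0, 0,0.2,0,0,0,0,0]' | grep -E 'pos|force'
python3 -m handwheel '[0,0.1,0,0,0,0,0, 0,0.2,0,0,0,0,0, 0,0.2,0,0,0,0,0, 0,0.2,0,0,0,0,0]' | grep -E 'pos|force'
python3 - <<'E'
from h import *
print(to([.4425,-.278,.1]),manip.sense()['force'])
s=snap('scene'); u,v=240,161
cv2.imwrite(f'pics/scene6z.png',cv2.resize(s['frame'][v-50:v+30,u-50:u+50,::-1],None,fx=6,fy=6))
E
```

```text
tcp_pos: [0.4428, -0.2782, 0.0975]
force: [-0.5, -0.3, -0.1]
tcp_pos: [0.4429, -0.2783, 0.0956]
force: [-0.4, 0.3, 0.5]
tcp_pos: [0.4429, -0.2783, 0.0936]
force: [0.1, 0.7, -0.5]
[-0.04 -0.64  0.02] [ 0.14758461  0.70268106 -0.46313234]
```

View pics/scene6z.png

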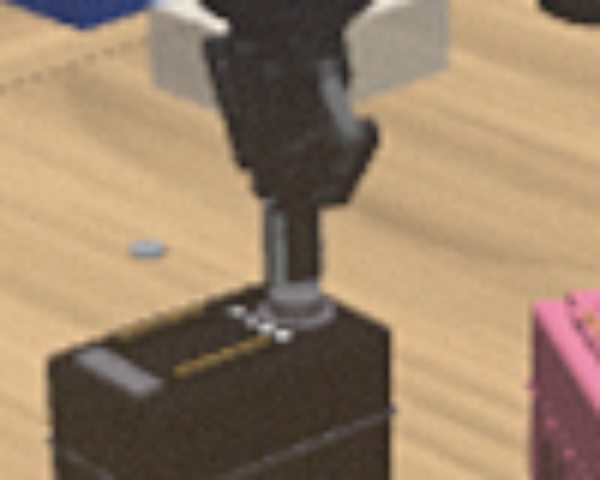

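```bash
python3 -m handwheel '[0,0.1,0,0,0,0,0, 0,0.1,0,0,0,0,0, 0,0.1,0,0,0,0,0]' | grep -E 'pos|force'
python3 -m handwheel '[0,0.1,0,0,0,0,0, 0,0.1,0,0,0,0,0, 0,0.1,0,0,0,0,0]' | grep -E 'pos|force'
python3 -m handwheel '[0,0.1,0,0,0,0,0, 0,0.1,0,0,0,0,0, 0,0.1,0,0,0,0,0]' | grep -E 'pos|force'
python3 - <<'E'
from h import *
print(manip.sense()['force'])
s=snap('scene'); u,v=240,161
cv2.imwrite(f'pics/scene7z.png',cv2.resize(s['frame'][v-50:v+30,u-50:u+50,::-1],None,fx=6,fy=6))
E
```

```text
tcp_pos: [0.4429, -0.2783, 0.0927]
force: [0.1, -0.7, 0.3]
tcp_pos: [0.4429, -0.2783, 0.0916]
force: [-0.1, -1.3, -0.1]
tcp_pos: [0.4429, -0.2784, 0.0908]
force: [0.2, 1.0, 1.1]
[0.22695392 1.02593582 1.10206604]
```

View pics/scene7z.png

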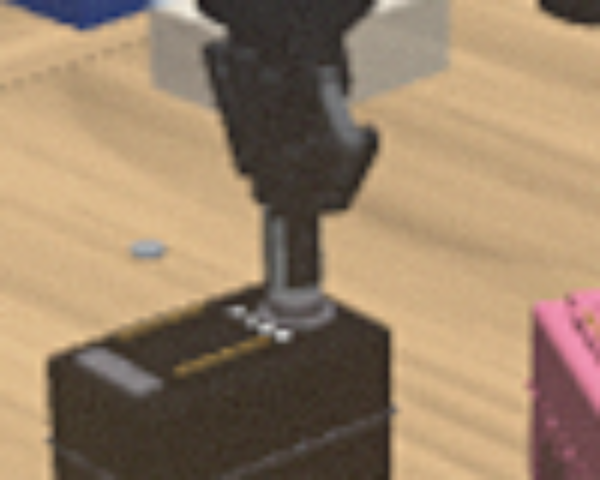

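```bash
python3 -m handwheel '[0,0.1,0,0,0,0,0, 0,0.1,0,0,0,0,0, 0,0.1,0,0,0,0,0]' | grep -E 'pos|force'
python3 -m handwheel '[0,0.1,0,0,0,0,0, 0,0.1,0,0,0,0,0, 0,0.1,0,0,0,0,0]' | grep -E 'pos|force'
python3 - <<'E'
from h import *
print(manip.sense()['force'])
s=snap('scene'); print(manip.sense()['force'])
E
```

```text
tcp_pos: [0.443, -0.2784, 0.0898]
force: [0.1, 0.1, 2.0]
tcp_pos: [0.4429, -0.2784, 0.0887]
force: [-0.1, 0.1, 3.5]
[-0.05021886  0.12473192  3.45942751]
[ 0.09757443 -0.09469858  3.43064162]
```

```bash
python3 -m handwheel '[0,0.1,0,0,0,0,0, 0,0.1,0,0,0,0,0, 0,0.1,0,0,0,0,0]' | grep -E 'pos|force'
python3 -m handwheel '[0,0.05,0,0,0,0,0, 0,0.1,0,0,0,0,0, 0,0.1,0,0,0,0,0]' | grep -E 'pos|force'
python3 - <<'E'
from h import *
s=snap('scene'); print(manip.sense()['force'])
E
```

```text
tcp_pos: [0.4429, -0.2784, 0.0877]
force: [0.2, 0.6, 3.8]
tcp_pos: [0.443, -0.2784, 0.0867]
force: [0.4, -0.0, 4.3]
[-0.69131522 -0.04025636  3.49227201]
```

```bash
python3 -m handwheel '[0,0.05,0,0,0,0,0, 0,0.05,0,0,0,0,0, 0,0.05,0,0,0,0,0]' | grep -E 'pos|force'
python3 -m handwheel '[0,0.05,0,0,0,0,0, 0,0.05,0,0,0,0,0, 0,0.05,0,0,0,0,0]' | grep -E 'pos|force'
python3 - <<'E'
from h import *
s=snap('scene'); print(manip.sense()['force'])
u,v=240,161
cv2.imwrite(f'pics/scene8z.png',cv2.resize(s['frame'][v-50:v+30,u-50:u+50,::-1],None,fx=6,fy=6))
E
```

```text
tcp_pos: [0.443, -0.2784, 0.0865]
force: [-0.6, 0.5, 5.4]
tcp_pos: [0.443, -0.2784, 0.0864]
force: [-1.5, 1.6, 8.3]
[-1.20631541  0.66939391  9.21885029]
```

View pics/scene8z.png

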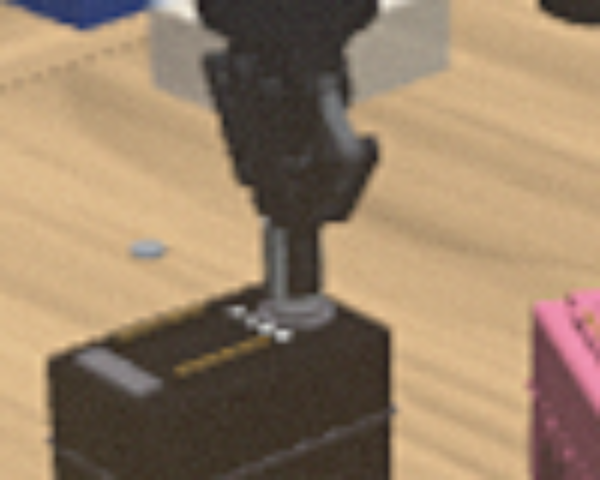

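The button is on its hard stop, with the cap level with its collar and about 9 N on the wrist. I'll hold it, then check.

```bash
python3 -m handwheel '[0,0,0,0,0,0,0, 0,0,0,0,0,0,0, 0,0,0,0,0,0,0, 0,0,0,0,0,0,0, 0,0,0,0,0,0,0, 0,0,0,0,0,0,0, 0,0,0,0,0,0,0, 0,0,0,0,0,0,0]' | grep -E 't:|pos|force'
python3 -m handwheel '[0,0,0,0,0,0,0, 0,0,0,0,0,0,0, 0,0,0,0,0,0,0, 0,0,0,0,0,0,0, 0,0,0,0,0,0,0, 0,0,0,0,0,0,0, 0,0,0,0,0,0,0, 0,0,0,0,0,0,0]' | grep -E 't:|pos|force'
python3 -m handwheel '[0,-0.3,0,0,0,0,0, 0,-0.8,0,0,0,0,0, 0,-1.5,0,0,0,0,0, 0,-3,0,0,0,0,0, 0,-5,0,0,0,0,0, 0,-7,0,0,0,0,0, 0,-8.5,0,0,0,0,0, 0,-9,0,0,0,0,0, 0,-9,0,0,0,0,0]'
python3 - <<'E'
from h import *
s=snap('scene'); print(manip.sense()['force'],to([.4375,.2547,.18])); u,v=240,161
cv2.imwrite(f'pics/scene9z.png',cv2.resize(s['frame'][v-50:v+30,u-50:u+50,::-1],None,fx=6,fy=6))
E
```

```text
t: 11.27
tcp_pos: [0.4429, -0.2784, 0.0864]
tool_rot: [0.698, -0.112, 0.113, -0.698]
force: [-1.0, 1.4, 8.7]
t: 11.93
tcp_pos: [0.443, -0.2784, 0.0864]
tool_rot: [0.698, -0.112, 0.113, -0.698]
force: [-1.2, 1.8, 9.6]
t: 12.68
tcp_pos: [0.4435, -0.279, 0.1771]
tool_rot: [0.699, -0.112, 0.113, -0.697]
force: [-0.3, 0.1, -0.6]
finger_gap: -0.001
[-0.58321359 -0.50758266  0.05865842] [-17.27  -0.43  50.43]
```

View pics/scene9z.png

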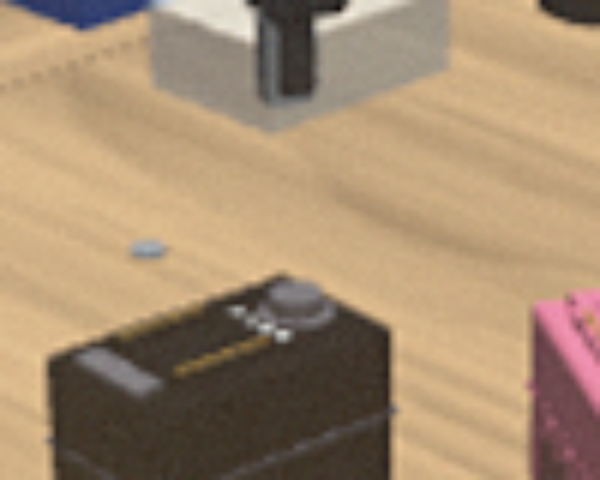

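The large button is up again and the pack hasn't moved. Next is the slim pack.

```bash
python3 -m handwheel '[-0.5,0,1.5,0,0,0,0, -1.6,0,4.8,0,0,0,0, -2.8,0,8.3,0,0,0,0, -4,0,11.8,0,0,0,0, -5.2,0,15.3,0,0,0,0, -6.4,0,18.8,0,0,0,0, -7.6,0,22.3,0,0,0,0, -8.8,0,25.8,0,0,0,0, -10,0,29.3,0,0,0,0, -11.2,0,32.8,0,0,0,0]' | grep -E 'pos|force'
python3 - <<'E'
from h import *
print(to([.4375,.2547,.10]))
E
```

```text
tcp_pos: [0.4374, 0.0707, 0.1745]
force: [0.4, 0.1, 0.3]
[-5.75  7.46 17.47]
```

```bash
python3 -m handwheel '[-1.2,0,3.5,0,0,0,0, -2.4,0,7,0,0,0,0, -3.6,0,10.5,0,0,0,0, -4.7,0.5,14,0,0,0,0, -5.5,2,16.5,0,0,0,0, -5.8,4,17.5,0,0,0,0, -5.8,5.8,17.5,0,0,0,0, -5.8,7,17.5,0,0,0,0, -5.8,7.5,17.5,0,0,0,0, -5.8,7.5,17.5,0,0,0,0]' | grep -E 'pos|force'
python3 - <<'E'
from h import *
print(to([.4375,.2547,.05]),manip.sense()['force'])
s=snap('scene'); u,v=421,260
cv2.imwrite(f'pics/scene10z.png',cv2.resize(s['frame'][v-60:v+40,u-60:u+60,::-1],None,fx=6,fy=6))
E
```

```text
tcp_pos: [0.4371, 0.2524, 0.0986]
force: [-0.4, 0.8, 0.2]
[-0.01  4.86  0.25] [-0.37089325  0.77572703  0.17490283]
```

View pics/scene10z.png

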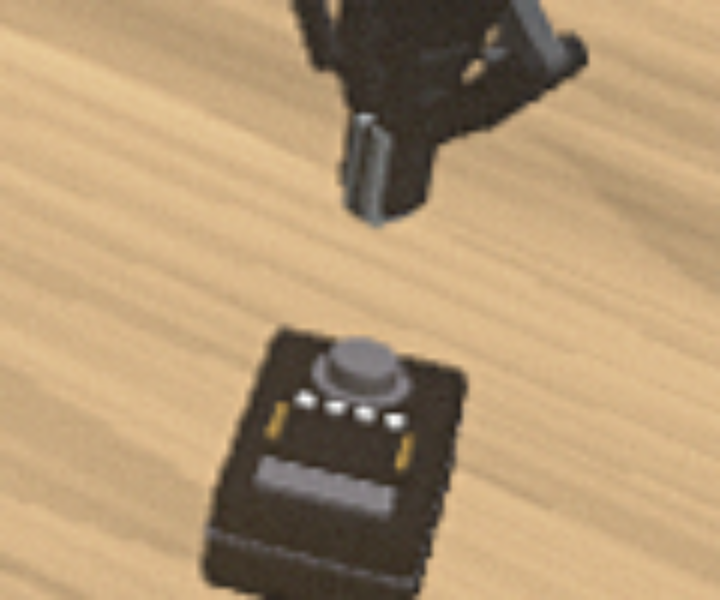

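Run:
```python
from h import *
st=manip.sense(); s=snap('scene'); p=st['tcp_pos']; print(p)
for z in(.052,.09,.107): print(z,proj(s,[p[0],p[1],z]),proj(s,[.4375,.2547,z]))
z=.052; a=proj(s,[p[0],p[1],z]); print(proj(s,[p[0]+.01,p[1],z])-a,proj(s,[p[0],p[1]+.01,z])-a)
print('tip px',421-60+386/6,260-60+210/6,'btn',421-60+365/6,260-60+355/6)
C=cloud(s); print(C[225:240:2,418:434:2].round(3)[...,2])
```

```text
[0.4381795  0.25244654 0.0996808 ]
0.052 [420.2 257. ] [421.4 257.3]
0.09 [423.1 241.5] [424.2 241.9]
0.107 [424.4 234.4] [425.5 234.7]
[-2.5  2.1] [4.4 2. ]
tip px 425.3333333333333 235.0 btn 421.8333333333333 259.1666666666667
[[ 0.126  0.133  0.134  0.134  0.137  0.139  0.136  0.137]
 [ 0.124  0.127  0.127  0.13   0.132  0.132  0.133  0.129]
 [ 0.121  0.124  0.125  0.126  0.128  0.127  0.126  0.125]
 [ 0.117  0.119  0.122  0.12   0.124  0.125  0.123 -0.   ]
 [ 0.111  0.115  0.118  0.117  0.121  0.118  0.117 -0.001]
 [-0.004  0.112  0.111  0.11   0.115  0.106 -0.003 -0.   ]
 [-0.004 -0.003 -0.001 -0.002 -0.001 -0.002 -0.002  0.001]
 [-0.002 -0.    -0.004 -0.    -0.005 -0.002 -0.002 -0.001]]
```

```bash
python3 - <<'E'
from h import *
print(to([.4395,.2555,.052]))
E
python3 -m handwheel '[0,0.7,0.2,0,0,0,0, 0,1.7,0.3,0,0,0,0, 0.1,2.7,0.3,0,0,0,0, 0.1,3.5,0.3,0,0,0,0, 0.1,4,0.3,0,0,0,0, 0.1,4.2,0.3,0,0,0,0, 0.1,4.2,0.3,0,0,0,0]' | grep -E 'pos|force'
python3 - <<'E'
from h import *
print(to([.4395,.2555,.049]),manip.sense()['force'])
s=snap('scene'); u,v=421,260
cv2.imwrite(f'pics/scene11z.png',cv2.resize(s['frame'][v-60:v+40,u-60:u+60,::-1],None,fx=6,fy=6))
E
```

```text
[-0.05  4.85  0.3 ]
tcp_pos: [0.4411, 0.2549, 0.0579]
force: [0.2, 0.5, 0.4]
[-0.17  0.89  0.01] [0.15065268 0.53476971 0.37061866]
```

View pics/scene11z.png

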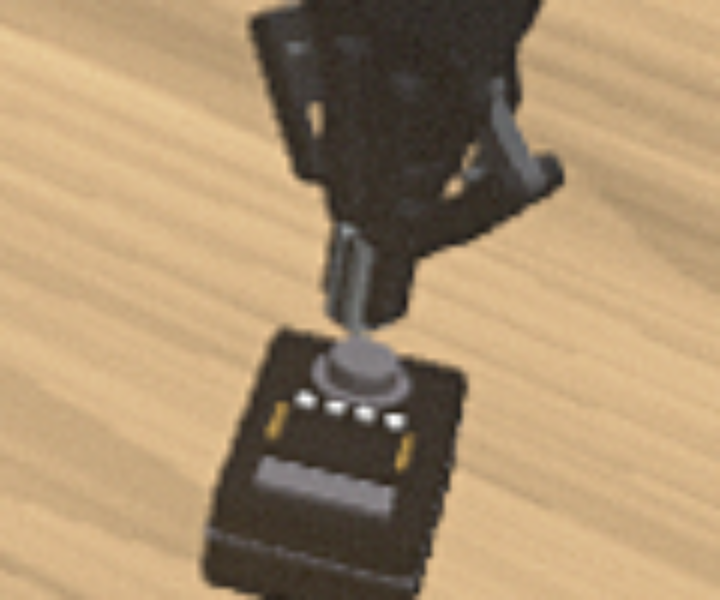

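The tip at about (368,320) is lined up over the slim button at (365,355). I'll close in slowly.

```bash
python3 -m handwheel '[0,0.3,0,0,0,0,0, 0,0.6,0,0,0,0,0, 0,0.9,0,0,0,0,0, 0,1.1,0,0,0,0,0, 0,1.1,0,0,0,0,0]' | grep -E 'pos|force'
python3 -m handwheel '[0,0.1,0,0,0,0,0, 0,0.2,0,0,0,0,0, 0,0.2,0,0,0,0,0]' | grep -E 'pos|force'
python3 -m handwheel '[0,0.1,0,0,0,0,0, 0,0.2,0,0,0,0,0, 0,0.2,0,0,0,0,0]' | grep -E 'pos|force'
```

```text
tcp_pos: [0.4413, 0.255, 0.0473]
force: [-0.1, 0.1, 0.0]
tcp_pos: [0.4415, 0.2551, 0.0456]
force: [0.3, -0.2, 0.2]
tcp_pos: [0.4415, 0.2551, 0.0436]
force: [0.7, -0.8, -0.2]
```

```bash
python3 -m handwheel '[0,0.1,0,0,0,0,0, 0,0.2,0,0,0,0,0, 0,0.2,0,0,0,0,0]' | grep -E 'pos|force'
python3 -m handwheel '[0,0.1,0,0,0,0,0, 0,0.1,0,0,0,0,0, 0,0.1,0,0,0,0,0]' | grep -E 'pos|force'
python3 -m handwheel '[0,0.1,0,0,0,0,0, 0,0.1,0,0,0,0,0, 0,0.1,0,0,0,0,0]' | grep -E 'pos|force'
```

```text
tcp_pos: [0.4415, 0.2551, 0.0417]
force: [-0.6, -0.8, 3.0]
tcp_pos: [0.4415, 0.2551, 0.0408]
force: [-0.2, -1.3, 2.8]
tcp_pos: [0.4415, 0.2551, 0.0397]
force: [0.1, 0.2, 2.4]
```

```bash
python3 -m handwheel '[0,0.1,0,0,0,0,0, 0,0.1,0,0,0,0,0, 0,0.1,0,0,0,0,0]' | grep -E 'pos|force'
python3 -m handwheel '[0,0.05,0,0,0,0,0, 0,0.05,0,0,0,0,0, 0,0.05,0,0,0,0,0]' | grep -E 'pos|force'
python3 -m handwheel '[0,0.05,0,0,0,0,0, 0,0.05,0,0,0,0,0, 0,0.05,0,0,0,0,0]' | grep -E 'pos|force'
```

```text
tcp_pos: [0.4416, 0.2551, 0.0387]
force: [-0.2, 0.0, 3.0]
tcp_pos: [0.4415, 0.2551, 0.0385]
force: [-1.1, -0.7, 5.3]
tcp_pos: [0.4416, 0.2551, 0.0384]
force: [-2.4, -0.5, 9.9]
```

Hard stop at the expected height, with 9.9 N. I'll hold for about 1.2 s, then release.

```bash
python3 -m handwheel '[0,0,0,0,0,0,0, 0,0,0,0,0,0,0, 0,0,0,0,0,0,0, 0,0,0,0,0,0,0, 0,0,0,0,0,0,0, 0,0,0,0,0,0,0, 0,0,0,0,0,0,0, 0,0,0,0,0,0,0]' | grep -E 't:|pos|force'
python3 - <<'E'
from h import *
s=snap('scene'); u,v=421,260
cv2.imwrite(f'pics/scene12z.png',cv2.resize(s['frame'][v-60:v+40,u-60:u+60,::-1],None,fx=6,fy=6))
E
python3 -m handwheel '[0,0,0,0,0,0,0, 0,0,0,0,0,0,0, 0,0,0,0,0,0,0, 0,0,0,0,0,0,0, 0,0,0,0,0,0,0, 0,0,0,0,0,0,0]' | grep -E 't:|pos|force'
python3 -m handwheel '[0,-0.3,0,0,0,0,0, 0,-0.8,0,0,0,0,0, 0,-1.5,0,0,0,0,0, 0,-3,0,0,0,0,0, 0,-6,0,0,0,0,0, 0,-9,0,0,0,0,0, 0,-12,0,0,0,0,0, 0,-14,0,0,0,0,0, 0,-15,0,0,0,0,0, 0,-15,0,0,0,0,0]'
python3 - <<'E'
from h import *
for n in('scene','top'):
    s=snap(n); cv2.imwrite(f'pics/{n}13.png',s['frame'][...,::-1]); print(n)
    a=cv2.imread(f'pics/{n}0.png')[...,::-1]; d=cv2.absdiff(a,s['frame']).max(2)
    boxes={'scene':dict(large=(190,140,265,215),middle=(280,210,335,275),slim=(390,250,445,310),ham=(190,260,300,360),file=(130,210,220,265),jar=(305,280,345,325)),'top':dict(large=(375,205,430,280),middle=(230,185,290,252),slim=(130,215,185,278),jar=(180,150,212,178))}[n]
    for k,(x0,y0,x1,y1) in boxes.items(): print(k,d[y0:y1,x0:x1].max(),(d[y0:y1,x0:x1]>40).sum())
print(manip.sense()['force'],manip.sense()['tcp_pos'])
E
```

```text
t: 18.22
tcp_pos: [0.4416, 0.2551, 0.0384]
tool_rot: [-0.698, 0.112, -0.113, 0.698]
force: [-2.7, -0.5, 9.0]
t: 18.77
tcp_pos: [0.4416, 0.2551, 0.0384]
tool_rot: [-0.698, 0.112, -0.113, 0.698]
force: [-0.9, -0.3, 10.2]
t: 19.6
tcp_pos: [0.4433, 0.2557, 0.1906]
tool_rot: [-0.697, 0.11, -0.115, 0.699]
force: [0.1, -0.2, -0.1]
finger_gap: 0.0
scene
large 16 0
middle 22 0
slim 17 0
ham 15 0
file 15 0
jar 14 0
top
large 8 0
middle 8 0
slim 158 331
jar 8 0
[ 0.24166621  0.31328416 -0.21127328] [0.44139297 0.25506776 0.18786271]
```

View pics/scene12z.png

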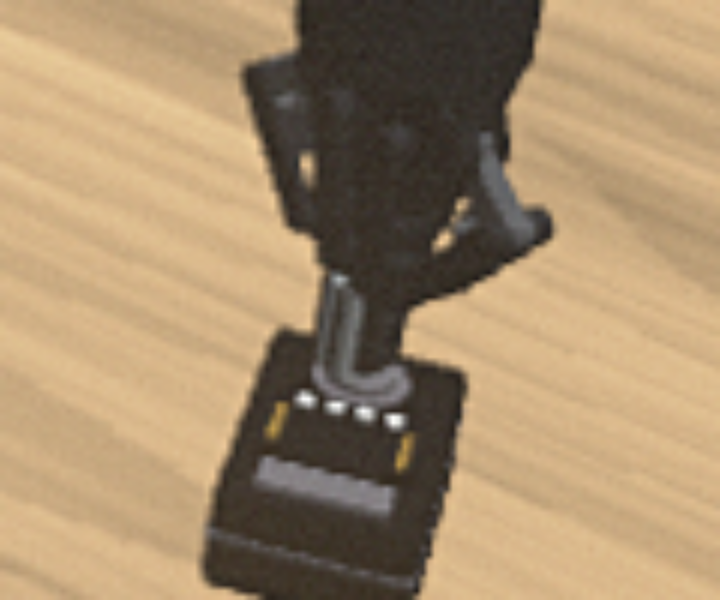

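View pics/scene13.png

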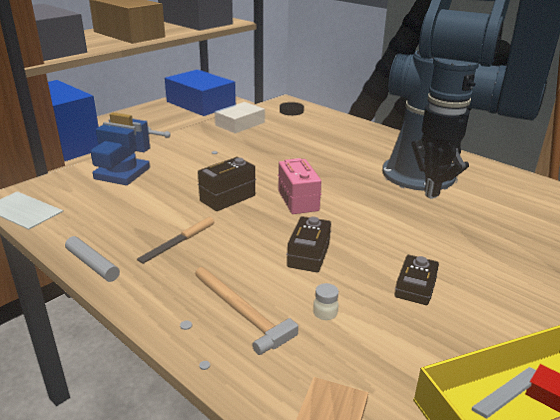

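Pressed, the slim cap was level with its collar at (375,380). It is now up again, and nothing differs from the first scene picture. The only top-view change is at the slim pack, where the arm blocks the view. Handing in.

```bash
python3 -c "
from station import manip
print(manip.sense()['qd'].round(3)); manip.sign_off()"
```

```text
[-0.001  0.028  0.02   0.001  0.     0.   ]
the job is handed in; nothing more can be done
```

With the fingers shut, I pressed the large pack's charge button to its hard stop at about 9 N and held it for over 1.3 s. I let it come up, then did the same on the slim pack at about 10 N for over 1.2 s. I finished with the hand about 14 cm above the slim pack, at about 20 s of the 45 s allowed.

- **Final scene check:** in the last scene picture, both pressed buttons are up. The three packs, hammer, file and jar match the first picture, and the wrist force is near zero. I saw no sign of touching the middle pack or pressing a latch bar.
- **Not confirmed from above:** the last top view could not confirm the slim pack, because the arm was in front of it. The scene camera saw it clearly.
- **Fingertip disagreement:** the shut fingertips were about 8 mm behind the TCP, not 17 mm ahead as stated. I therefore found contact by feel, in 1–3 mm steps.
- **Camera disagreement:** the two cameras disagreed on the button positions by a few millimetres, within the button's size.

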